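# Lock the filter cap on the vacuum cleaner

### The arm

A 6-joint arm with a two-finger parallel gripper is mounted at the origin on the work surface. World frame = base frame: x ahead of the robot, y to its left, z up, the work surface at z = 0. Lengths are in mm, angles in rad, forces in N, time in s.
With the tool pointing down it reaches from about 350 to 725 mm from the base axis. Payload 4.3 kg.
Tool frame: the origin (TCP) lies midway between the tips of the shut fingers; the grasp point (between the pads) lies 19 mm behind it; x points along the fingers, z is the direction in which the jaws open and shut, and the axes are right-handed (so a half turn about x gives the same grasp; the last joint's range is limited). The gripper opens to 85 mm and grips with 20 to 120 N. Pads are 22 mm wide; open, the fingers measure 114 mm over their backs; the gripper's body (76 mm by 85 mm) begins 54 mm behind the grasp point. The pads swing forward as they close: fully open they stand 13 mm farther back than shut.
Start: joints at [-1.268, 0.377, 0.081, 1.274, 0, 1.46], TCP at [230.691, -526.734, 231.329] pointing down, gripper open.
Joint ranges: [-2.72, 2.72], [-0.84, 1.66], [-1.02, 1.22], [-1.77, 2.12], [-1.37, 1.28], [-3.14, 3.14]. Speed limits (rad/s): [2.57, 2.57, 3.14, 3.14, 3.14, 3.14].

### API

Orientations are given as a 3x3 rotation matrix whose columns are the frame's x, y, z axes.
In Python, from plant import read_state, camera, finish_job gives the robot as it stands.
- The arm moves only by the tool step_arm, never from a script. Its argument "moves" is a list of rows, each a list of 3 entries, a list of its own where there are three numbers: the turn, a rotation vector about the tool's x, y, z in rad, then the shift along the tool's x, y, z in mm, then the opening, from -1 (shut) to 1 (fully open). In form: [[[rx, ry, rz], [tx, ty, tz], hand], ...]. A call has exactly 5 rows; each row shifts and turns the pose as measured when the row begins, along the tool's axes as they then stand; what a row does not reach is not made up. A row lasts 1/12 s, in which the tool goes at most 41.7 mm and 7.16 degrees, less where a joint would pass 70% of its speed; a pose out of reach is approached as far as the arm can. A call with a gripper value outside its range is refused whole. The fingers move at their own pace and stop on an object; the grip force is fixed at half the most. Time passes only in rows, so rows that do not move let the fingers close, or fill a call up. It gives the time, the measured TCP pose, the force and the opening at its end, in the units of the state.
- read_state(): the state, without advancing time (a new reading comes with each control period).
- camera(name): name is "scene" or "top" or "wrist"; returns a dict with "pixels" (480x640x3 uint8, blue, green, red), "camera_matrix" (3x3 intrinsics, pixels), "world_to_cam" (4x4, takes a point from world to camera coordinates); the wrist camera has in their place "T_tool_cam" (4x4, takes a point from camera to tool coordinates, whose origin is the TCP and whose axes are the tool frame's). Camera axes: x right, y up, looking along -z (the intrinsics and any distortion apply to the point x, -y, -z); pixel columns grow to the right and rows downward; lengths in mm; the calibration is good to about 2 mm. The wrist camera is an equidistant fisheye: a pixel r from the principal point sees the ray r / f radians off the axis. A picture is of the moment at which its call begins: read the wrist's pose just before it. There is no depth.
- finish_job(): hands the job in, once; it reports no verdict.
The state is a dict: "time": time; "joint_positions": joint angles; "joint_vel": joint speeds; "tau": joint torques, N m; "eef_pos": TCP position; "eef_rot": TCP orientation; "contact_force": force on the tool from outside, world axes, zero at the start; "wrist_torque": the same for the moment, N m; "width": opening from 0.0 (shut) to 1.0 (fully open).
Only numpy, scipy, OpenCV 4.12 (cv2) and the standard library are available. Lean on these libraries where they do the work, as an engineer would, in place of code of your own. Each camera call takes 0.05 s, during which the arm holds its last target. There are 200 camera calls.

### The job

The vacuum cleaner has a fresh filter; now close it. Take the round dark filter cap by its wing grip, set it in the filter well on top of the vacuum so that its two lugs go down through the two slots, press it down gently against the spring and turn it clockwise (seen from above) about a quarter turn until its lugs pass the ridge and spring up into the locked detents, then let go. Do not force it (60 N at the very most), and leave the bottle, the old filter and the brush where they are.

Things in the scene. Friction and masses are not known exactly. Their poses are not given: they have to be found in the camera images.
- vac: The canister vacuum cleaner, 390 mm long, 250 mm wide (286 mm over its wheels), 185 mm high at the carry handle, standing fixed on the table. Its round rear part (240 mm across, flat top 160 mm above the table) has the open filter well in its middle; the nose with handle and hose port points along +x. Origin on the table, on the axis of the well; z up.
- well (a point): Centre of the well at the top face of its grey bayonet ring, 148 mm above the table, 12 mm below the vacuum's top in a recess 114 mm across. Axes as vac. Bore 84 mm. Two slots 18 mm wide reach 57 mm out from the axis, nominally at +x and -x; the ring, a snapped-in insert, may sit turned up to 0.3 rad either way about z, unseen in this frame. A solid stop is just anticlockwise of each slot.
- detent (a point): Nominal middle of one detent's roof, under the ring, 75 degrees clockwise (from above) of the +x slot, 45 mm from the axis (its twin is opposite); it shifts with the ring's unseen turn. From slot to detent the ring's underside is a ridge 11 mm below its top face; the detent's roof is only 7 mm below it, with 4 degrees of play for the lug either way; just past it is a solid stop.
- filter_top (a point): Centre of the top of the white pleated filter cartridge in the bore, 76 mm across, 20 mm below the ring's top face at rest. It stands on a spring and yields straight down against 1.2 N per mm.
- cap_mid (a point): Centre (on the axis, 33 mm above the foot) of the loose dark grey filter cap, about 160 g, 66 mm high, standing upright on the table, foot down. z is up its axis; x runs along the wing grip and through both lugs. Skirt 81 mm across, its lowest 6 mm tapered to 72 mm; flange 104 mm across, 31 to 36 mm above the foot; then the wing. A half turn about z makes no difference.
- cap_foot (a point): Centre of the underside of the same cap. Two lugs on the skirt at +x and -x: 12 mm wide, out to 49 mm from the axis, 11 to 17 mm above the foot. Foot's depth below the ring's top face: 11 mm with the lugs lying on the ring beside the slots; 28 mm or more when they clear the ridge (8 to 10 N pressed down); 31 mm when the flange meets the ring and stops it; 24 mm when sprung up in the detents.
- cap_wing (a point): Centre of the same cap's wing grip: a flat upright bar 64 mm long (x), 14 mm thick (y) and 30 mm high, 36 to 66 mm above the foot, free on all sides above the flange.
- cleaner_mid (a point): A white bottle, 68 mm across and 190 mm high, standing on the table; its middle. Leave it alone.
- old_filter_mid (a point): The old, dirty filter cartridge, a disc 80 mm across and 24 mm high lying on the table; its middle. Leave it alone.
- brush: A small flat brush, wooden handle, lying on the table. Leave it alone.
There are look-alikes about, which are no part of the job. What is shaped like the part that bears cap_mid but purple or turquoise is not meant.

How it is judged:
By the outcome, as a careful person would: the job done as asked, in the order asked, and still so for the second after the job is handed in, with the robot touching nothing.
It also fails if it takes over 72 s, if anything falls off the work surface, if the arm or the gripper's body presses on something with over 40 N, if the wrist force passes 120 N, or if a joint passes its speed limit or range.

## Working session

There is one attempt and no reset: what is moved stays moved. The work goes in short steps, Python scripts to look and compute and a tool call to move; the robot and the scene stay as the last step left them, time stands still between calls to the robot, and variables do not carry over. Pictures are saved under pics/ and viewed, about 8 in all and at most 12, crops included, and the job is handed in when it is done.

Besides the shell and the picture viewer there is one more tool, called after ">>>" by a JSON object that holds its "op" and its "data". step_arm: Moves the arm, as the interface text tells. Its arguments: {"type":"object","properties":{"moves":{"type":"array","items":{"type":"array"}}},"required":["moves"]}

```bash
mkdir -p pics
cat > h.py <<'E'
import numpy as np, cv2
from plant import read_state, camera, finish_job
np.set_printoptions(precision=4,suppress=True)
def ray(c,u,v):
    K=np.array(c["camera_matrix"]);T=np.array(c["world_to_cam"])
    d=np.linalg.inv(K)@[u,v,1]; d=np.array([d[0],-d[1],-d[2]])
    R=T[:3,:3];return -R.T@T[:3,3],R.T@d
def onz(c,u,v,z):
    o,d=ray(c,u,v);return o+d*(z-o[2])/d[2]
def proj(c,p):
    K=np.array(c["camera_matrix"]);T=np.array(c["world_to_cam"])
    q=T[:3,:3]@p+T[:3,3];q=K@[q[0],-q[1],-q[2]];return q[:2]/q[2]
E
python3 - <<'E'
from h import *
import pickle
s=read_state();print(s)
for n in("top","scene"):
    c=camera(n);cv2.imwrite(f"pics/{n}0.png",c["pixels"]);pickle.dump(c,open(n+"0.pkl","wb"))
    print(n,[k for k in c],c["camera_matrix"],c["world_to_cam"])
E
```

```text
{'time': 0.0, 'joint_positions': array([-1.2683,  0.3781,  0.0796,  1.2744,  0.    ,  1.4605]), 'joint_vel': array([-0.0008,  0.0019,  0.0011,  0.0004,  0.0003, -0.0008]), 'tau': array([  0.0002, -46.36  ,  26.9877,   0.0207,  -0.0003,   0.    ]), 'eef_pos': array([ 230.4909, -526.0614,  230.3404]), 'eef_rot': array([[-0.0006,  0.916 ,  0.4011],
       [ 0.002 ,  0.4011, -0.916 ],
       [-1.    ,  0.0003, -0.0021]]), 'contact_force': array([ 0.1288,  0.0673, -0.1565]), 'wrist_torque': array([-0.006 , -0.0483, -0.0131]), 'width': 0.9925421144009354}
top ['pixels', 'camera_matrix', 'world_to_cam'] [[568.4011   0.     315.6817]
 [  0.     568.4011 235.0941]
 [  0.       0.       1.    ]] [[    0.0008    -0.9998    -0.0215    -0.6075]
 [    0.9983    -0.0004     0.0575  -512.7554]
 [   -0.0575    -0.0215     0.9981 -1599.2226]
 [    0.         0.         0.         1.    ]]
scene ['pixels', 'camera_matrix', 'world_to_cam'] [[578.083    0.     331.3995]
 [  0.     578.083  240.0617]
 [  0.       0.       1.    ]] [[    0.7645     0.6446    -0.0045  -374.7029]
 [   -0.5554     0.6622     0.503    244.6631]
 [    0.3272    -0.382      0.8643 -1654.1136]
 [    0.         0.         0.         1.    ]]
```

View pics/top0.png

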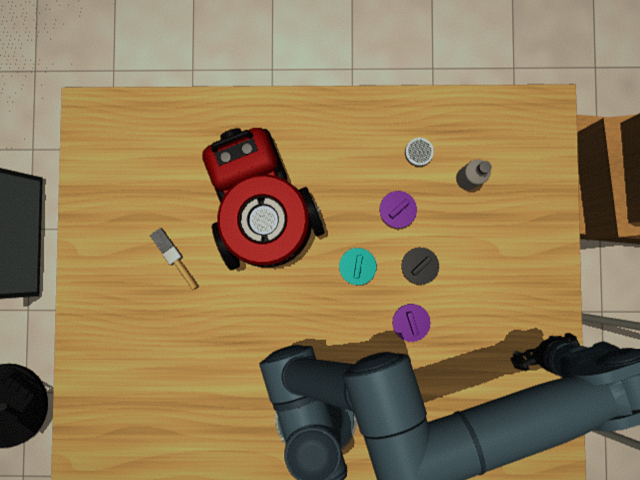

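View pics/scene0.png

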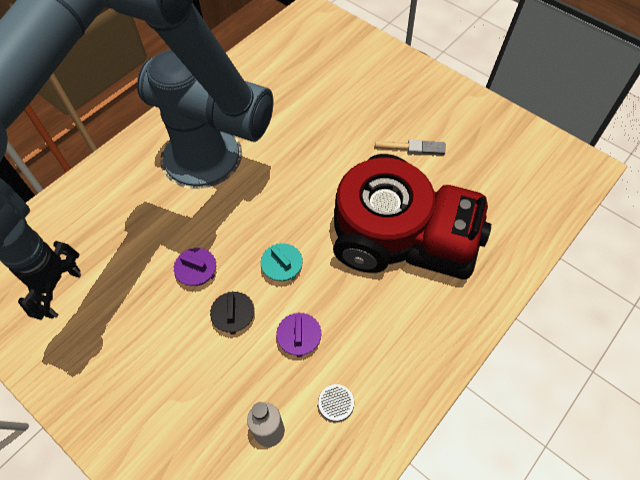

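Candidates: the dark grey cap at top (420,266) / scene (232,313), purple ones at (398,210) and (411,323), and turquoise at (358,267). Only the first is dark grey, so that is the one meant. I'll confirm it in a crop and measure it.

Run:
```python
from h import *
import pickle
c=pickle.load(open("top0.pkl","rb"));s=pickle.load(open("scene0.pkl","rb"))
def big(cc,u,v,r,n=400):
    return cv2.resize(cc["pixels"][v-r:v+r,u-r:u+r],(n,n),interpolation=cv2.INTER_CUBIC)
cv2.imwrite("pics/crop1.png",np.hstack([big(c,420,266,30),big(c,264,220,40)]))
# cap: dark grey mask
def capmask(cc,u,v,r):
    p=cc["pixels"].astype(int);m=((p.max(2)<85)&(p.max(2)-p.min(2)<25)).astype(np.uint8)
    w=np.zeros_like(m);cv2.circle(w,(u,v),r,1,-1);m&=w
    n,l,st,ce=cv2.connectedComponentsWithStats(m);i=1+np.argmax(st[1:,4]);return (l==i).astype(np.uint8)
m=capmask(c,420,266,26);k=cv2.findContours(m,0,1)[0][0]
e=cv2.fitEllipse(k);print("top",e,onz(c,*e[0],36))
m2=capmask(s,232,313,30);k=cv2.findContours(m2,0,1)[0][0];e2=cv2.fitEllipse(k);print("scene",e2,onz(s,*e2[0],36))
g=c["pixels"][246:288,400:442].astype(int).max(2);print(np.unique(g,return_counts=True))
# red top of the vac
p=c["pixels"].astype(int);m=((p[...,2]>120)&(p[...,1]<60)&(p[...,0]<60)).astype(np.uint8)
print("well guess",onz(c,264,220,148))
# ring: light low-saturation pixels around
w=np.zeros_like(m);cv2.circle(w,(264,220),24,1,-1)
l=(((p.max(2)-p.min(2))<40)&(p.max(2)>100)).astype(np.uint8)&w
k=max(cv2.findContours(l,0,1)[0],key=cv2.contourArea);e=cv2.fitEllipse(cv2.convexHull(k));print("ring",e,onz(c,*e[0],148), e[1][0]/568*1450)
```

```text
top ((419.85137939453125, 265.618408203125), (35.699344635009766, 35.954444885253906), 93.69043731689453) [ 426.3411 -290.9406   36.    ]
scene ((231.7483673095703, 311.80401611328125), (39.06485366821289, 43.231544494628906), 64.48873901367188) [ 429.0421 -293.7828   36.    ]
(array([ 14,  16,  17,  18,  19,  20,  22,  23,  26,  27,  28,  30,  32,
        33,  34,  36,  37,  38,  39,  40,  41,  42,  43,  44,  45,  46,
        47,  48,  49,  50,  51,  52,  53,  54,  55,  56,  57,  58,  59,
        60,  61,  62,  63,  64,  65,  66,  67,  68,  69,  70,  71,  72,
        73,  74,  75,  76,  77,  78,  81,  82,  84,  85,  86,  87,  88,
        89,  90,  91,  92,  93,  95,  96,  98, 100, 101, 102, 104, 105,
       106, 107, 108, 109, 110, 111, 112, 113, 114, 115, 116, 119, 120,
       121, 123, 127, 128, 132, 133, 134, 136, 137, 138, 141, 143, 144,
       145, 146, 147, 149, 150, 151, 152, 153, 154, 155, 156, 157, 158,
       159, 160, 161, 162, 163, 164, 165, 166, 167, 169, 170, 171, 172,
       174, 175, 176, 177, 178, 179, 180, 181, 182, 183, 184, 185, 186,
       187, 188, 189, 190]), array([ 1,  2,  2,  1,  3,  1,  2,  2,  3,  1,  2,  3,  2,  1,  5,  1,  2,
        3,  2,  2,  2,  5,  4,  4,  8,  3,  9,  3,  5,  7, 12, 13, 18, 24,
       35, 40, 45, 54, 61, 68, 62, 77, 51, 71, 79, 63, 53, 51, 34, 21, 21,
        8,  2,  4,  2,  1,  3,  1,  2,  1,  1,  2,  3,  6,  1,  1,  2,  2,
        1,  1,  1,  1,  3,  1,  3,  1,  2,  1,  1,  4,  2,  2,  2,  3,  1,
        1,  2,  1,  1,  1,  2,  1,  1,  3,  1,  3,  2,  4,  1,  3,  3,  2,
        4,  1,  2,  3,  1,  4,  2,  1,  4,  2,  2,  2,  2,  2,  1,  4,  3,
        1,  5,  2,  2,  1,  4,  1,  1,  5,  1,  1,  6,  5,  6,  9, 29, 38,
       67, 96, 82, 70, 52, 37, 25, 17,  9,  2,  2]))
well guess [544.6481 131.7864 148.    ]
ring ((266.863037109375, 218.63417053222656), (33.947242736816406, 40.70301818847656), 177.5540313720703) [548.2223 124.3083 148.    ] 86.66109501476019
```

View pics/crop1.png

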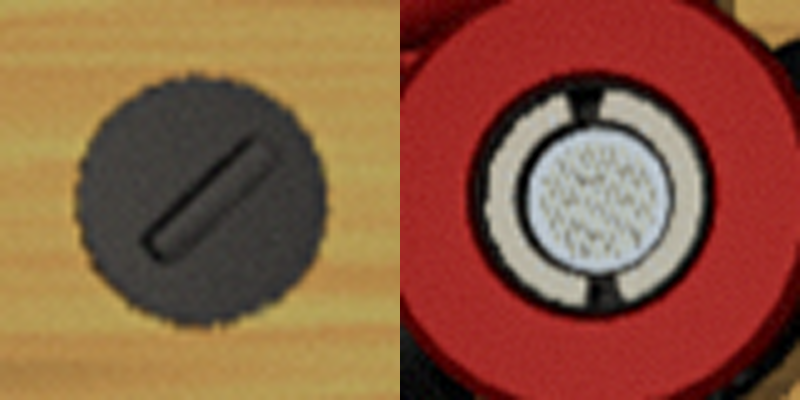

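The crop confirms a dark grey cap, with its wing running from crop px (155,250) to (268,150). The ring's slots are at crop (585,105) and (605,292), about +0.1 rad in world. Next I'll write a move planner and a wing/slot direction estimate.

```bash
cat >> h.py <<'E'
from scipy.spatial.transform import Rotation as Ro
def goal(yaw):  # tool x down, tool z at yaw
    x=np.array([0,0,-1.]);z=np.array([np.cos(yaw),np.sin(yaw),0]);return np.column_stack([x,np.cross(z,x),z])
def plan(pos,yaw,n,hand):
    s=read_state();R=s["eef_rot"];U,_,V=np.linalg.svd(R);R=U@V;p=s["eef_pos"].copy();G=goal(yaw);pos=np.array(pos,float)
    out=[]
    for i in range(n):
        d=R.T@(pos-p)/(n-i);w=Ro.from_matrix(R.T@G).as_rotvec()/(n-i)
        out.append([[round(float(a),3) for a in w],[round(float(a),1) for a in d],hand]);p=p+R@d;R=R@Ro.from_rotvec(w).as_matrix()
    print("pos",s["eef_pos"],"yaw",np.arctan2(s["eef_rot"][1,2],s["eef_rot"][0,2]),"dpos",pos-s["eef_pos"],"t",s["time"],"w",s["width"],"F",s["contact_force"],"j",s["joint_positions"])
    for i in range(0,n,5):print(str(out[i:i+5]).replace(" ",""))
E
python3 - <<'E'
from h import *
import pickle
c=pickle.load(open("top0.pkl","rb"))
f=lambda a,b,z:(lambda d:(np.arctan2(d[1],d[0]),np.hypot(*d[:2])))(onz(c,*a,z)-onz(c,*b,z))
print("wing",f((390+268*.15,236+150*.15),(390+155*.15,236+250*.15),66))
A=(224+185*.2,180+105*.2);B=(224+205*.2,180+292*.2)
print("slots",f(A,B,148),(onz(c,*A,148)+onz(c,*B,148))/2)
plan([427,-292,190],0.725,15,1)
E
```

```text
wing (np.float64(-0.8491049456551936), np.float64(61.939595167884505))
slots (np.float64(0.11253868689710449), np.float64(98.71210596563286)) [545.5344 134.4218 148.    ]
pos [ 230.5264 -526.1316  230.4575] yaw -1.1579643325735478 dpos [196.4736 234.1316 -40.4575] t 0.1 w 0.9988053086552456 F [-0.9886 -0.1813 -0.3621] j [-1.2683  0.378   0.0798  1.2744  0.      1.4605]
[[[-0.126,-0.0,-0.0],[2.7,18.3,-9.0],1],[[-0.126,-0.0,-0.0],[2.7,19.2,-6.7],1],[[-0.126,-0.0,-0.0],[2.7,19.9,-4.2],1],[[-0.126,-0.0,-0.0],[2.7,20.3,-1.7],1],[[-0.126,-0.0,-0.0],[2.7,20.4,0.9],1]]
[[[-0.126,-0.0,-0.0],[2.7,20.1,3.4],1],[[-0.126,-0.0,-0.0],[2.7,19.5,5.9],1],[[-0.126,-0.0,-0.0],[2.7,18.6,8.3],1],[[-0.126,-0.0,-0.0],[2.7,17.4,10.6],1],[[-0.126,-0.0,-0.0],[2.7,16.0,12.7],1]]
[[[-0.126,-0.0,-0.0],[2.7,14.3,14.6],1],[[-0.126,-0.0,-0.0],[2.7,12.3,16.2],1],[[-0.126,-0.0,-0.0],[2.7,10.2,17.6],1],[[-0.126,-0.0,-0.0],[2.7,7.9,18.8],1],[[-0.126,-0.0,-0.0],[2.7,5.5,19.6],1]]
```

>>> {"op": "step_arm", "data": {"moves": [[[-0.125,0,0],[3,18,-9],1],[[-0.125,0,0],[3,19,-7],1],[[-0.125,0,0],[3,20,-4],1],[[-0.125,0,0],[3,20,-2],1],[[-0.125,0,0],[3,20,1],1]]}}

```text
time: 0.52
eef_pos: [293.6, -448.0, 212.4]
eef_rot: [[-0.003, 0.504, 0.864], [0.004, 0.864, -0.504], [-1.0, 0.002, -0.004]]
contact_force: [-0.2, 0.3, -0.6]
width: 0.997
```

>>> {"op": "step_arm", "data": {"moves": [[[-0.125,0,0],[3,20,3],1],[[-0.125,0,0],[3,19.5,6],1],[[-0.125,0,0],[3,18.5,8],1],[[-0.125,0,0],[3,17.5,10.5],1],[[-0.125,0,0],[3,16,12.5],1]]}}

```text
time: 0.93
eef_pos: [359.6, -363.7, 194.3]
eef_rot: [[-0.006, -0.097, 0.995], [0.008, 0.995, 0.097], [-1.0, 0.009, -0.005]]
contact_force: [0.2, 0.5, 0.6]
width: 1.004
```

>>> {"op": "step_arm", "data": {"moves": [[[-0.125,0,0],[2,14,14.5],1],[[-0.125,0,0],[2,12,16],1],[[-0.125,0,0],[2,10,17.5],1],[[-0.125,0,0],[2,8,19],1],[[-0.125,0,0],[2,5.5,19.5],1]]}}

```text
time: 1.35
eef_pos: [426.0, -280.3, 181.5]
eef_rot: [[-0.01, -0.661, 0.751], [0.012, 0.751, 0.661], [-1.0, 0.016, 0.001]]
contact_force: [0.4, -0.5, 0.0]
width: 1.001
```

```bash
cat >> h.py <<'E'
def wrist(name):
    s=read_state();c=camera("wrist");c["R"]=s["eef_rot"];c["p"]=s["eef_pos"]
    import pickle;pickle.dump(c,open(name+".pkl","wb"));cv2.imwrite(f"pics/{name}.png",c["pixels"]);return c
def wonz(c,u,v,z):
    K=np.array(c["camera_matrix"]);T=np.array(c["T_tool_cam"])
    a=np.array([(u-K[0,2])/K[0,0],(v-K[1,2])/K[1,1]]);r=np.hypot(*a);q=np.sin(r)/r if r>1e-9 else 1
    d=np.array([a[0]*q,-a[1]*q,-np.cos(r)])
    d=c["R"]@T[:3,:3]@d;o=c["R"]@T[:3,3]+c["p"];return o+d*(z-o[2])/d[2]
def wproj(c,P):
    K=np.array(c["camera_matrix"]);T=np.array(c["T_tool_cam"])
    q=np.linalg.inv(T)@np.r_[c["R"].T@(np.array(P,float)-c["p"]),1];x,y,z=q[0],-q[1],-q[2]
    h=np.hypot(x,y);t=np.arctan2(h,z);return K[0,2]+K[0,0]*t*x/h,K[1,2]+K[1,1]*t*y/h
E
python3 - <<'E'
from h import *
plan([427,-292,190],0.725,5,1)
c=wrist("w1");print(c["camera_matrix"],c["T_tool_cam"],c["p"],wproj(c,[427,-292,36]))
E
```

```text
pos [ 426.0057 -280.2591  181.529 ] yaw 0.7217672877463309 dpos [  0.9943 -11.7409   8.471 ] t 1.35 w 1.0013224444034805 F [ 0.4304 -0.5088  0.0414] j [-0.7082  0.2799 -0.1876  1.1187  0.003   0.1408]
[[[-0.001,0.0,-0.003],[-1.7,-1.9,-1.4],1],[[-0.001,0.0,-0.003],[-1.7,-1.9,-1.4],1],[[-0.001,0.0,-0.003],[-1.7,-1.9,-1.4],1],[[-0.001,0.0,-0.003],[-1.7,-1.9,-1.4],1],[[-0.001,0.0,-0.003],[-1.7,-1.9,-1.4],1]]
[[371.6483   0.     321.5307]
 [  0.     371.6483 249.5531]
 [  0.       0.       1.    ]] [[   0.0005    0.2771   -0.9608 -142.4357]
 [  -0.0002    0.9608    0.2771   70.082 ]
 [   1.        0.        0.0006    0.067 ]
 [   0.        0.        0.        1.    ]] [ 426.0057 -280.2591  181.529 ] (np.float64(312.80307296072016), np.float64(248.15897276248722))
```

View pics/w1.png

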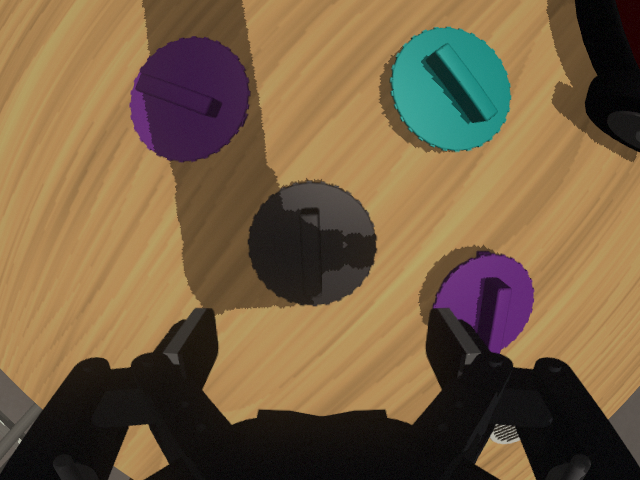

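The wrist view shows the dark cap with its flange centred near (313,243) and its wing from about (310,213) to (311,295), close to the jaw plane.

Run:
```python
from h import *
import pickle
c=pickle.load(open("w1.pkl","rb"));p=c["pixels"].astype(int)
hsv=cv2.cvtColor(c["pixels"],cv2.COLOR_BGR2HSV)
m=(hsv[...,1]<70).astype(np.uint8);w=np.zeros_like(m);cv2.circle(w,(313,243),76,1,-1);m&=w
m=cv2.morphologyEx(m,cv2.MORPH_OPEN,np.ones((5,5)))
k=max(cv2.findContours(m,0,1)[0],key=cv2.contourArea);k=cv2.convexHull(k)[:,0]
P=np.array([wonz(c,u,v,36)[:2] for u,v in k]);(ce,r)=cv2.minEnclosingCircle(P.astype(np.float32))
A=np.c_[2*P,np.ones(len(P))];x=np.linalg.lstsq(A,(P**2).sum(1),rcond=None)[0];print("centre",x[:2],"r",np.sqrt(x[2]+x[0]**2+x[1]**2),ce,r)
a=wonz(c,310.5,214,66);b=wonz(c,311.5,296,66);d=a-b;print("wing",a,b,(a+b)/2,np.hypot(*d[:2]),np.arctan2(d[1],d[0]))
cr=cv2.convertScaleAbs(c["pixels"][175:312,243:383],alpha=2.2);cv2.imwrite("pics/c2.png",cv2.resize(cr,None,fx=4,fy=4,interpolation=cv2.INTER_CUBIC))
```

```text
centre [ 416.2478 -282.1542] r 43.0021244767253 (421.1170654296875, -286.6111755371094) 49.595558166503906
wing [ 404.621  -267.7338   66.    ] [ 445.8982 -314.2706   66.    ] [ 425.2596 -291.0022   66.    ] 62.205122424761726 2.2963705619712593
```

View pics/c2.png

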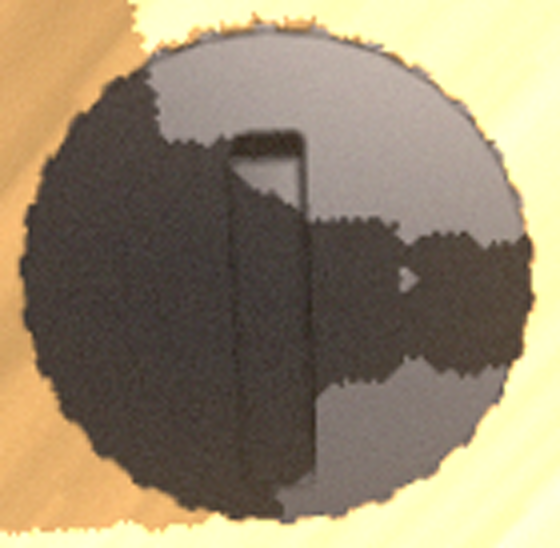

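Run:
```python
from h import *
import pickle
c=pickle.load(open("w1.pkl","rb"))
f=lambda x,y,z:wonz(c,243+x/4,175+y/4,z)
a=f(267,157,66);b=f(279,486,66);d=b-a;print("wing",(a+b)/2,np.hypot(*d[:2]),np.arctan2(d[1],d[0]))
P=np.array([f(x,y,36)[:2] for x,y in((22,280),(533,280),(280,28),(300,518),(60,155),(65,400),(490,140),(480,430))])
x=np.linalg.lstsq(np.c_[2*P,np.ones(len(P))],(P**2).sum(1),rcond=None)[0];print("centre",x[:2],"r",np.sqrt(x[2]+x[0]**2+x[1]**2))
plan([426,-291.5,100],np.pi/2+np.arctan2(d[1],d[0]),5,1)
```

```text
wing [ 425.6048 -291.0874   66.    ] 62.45558271559064 -0.821728655689782
centre [ 425.8836 -290.8285] r 51.449136833194096
pos [ 427.7179 -277.2704  181.0312] yaw 0.7292015670824943 dpos [ -1.7179 -14.2296 -81.0312] t 1.4 w 1.0025394903207192 F [0.5964 2.6442 0.1492] j [-0.7035  0.2804 -0.1882  1.1186  0.0063  0.138 ]
[[[-0.004,0.001,-0.003],[16.2,-2.2,-2.2],1],[[-0.004,0.001,-0.003],[16.2,-2.1,-2.2],1],[[-0.004,0.001,-0.003],[16.2,-2.0,-2.2],1],[[-0.004,0.001,-0.003],[16.2,-2.0,-2.2],1],[[-0.004,0.001,-0.003],[16.2,-1.9,-2.2],1]]
```

Two independent measures agree on the cap axis at (425.8,-291) and jaw yaw at about 0.74. Descending.

>>> {"op": "step_arm", "data": {"moves": [[[-0.01,0,0],[16,-2,-2.5],0],[[0,0,0],[16,-2,-2.5],0],[[0,0,0],[16,-2,-2],0],[[0,0,0],[16,-2,-2],0],[[0,0,0],[16,-2,-2],0]]}}

```text
time: 1.82
eef_pos: [428.8, -289.5, 100.2]
eef_rot: [[-0.005, -0.678, 0.735], [0.013, 0.735, 0.678], [-1.0, 0.013, 0.005]]
contact_force: [-0.2, -0.5, 0.4]
width: 0.504
```

```bash
python3 -c "
from h import *
plan([425.8,-291,40],0.737,5,0)"
```

```text
pos [ 428.7582 -289.4832  100.1859] yaw 0.7449978474260125 dpos [ -2.9582  -1.5168 -60.1859] t 1.8167 w 0.5035565479299045 F [-0.2243 -0.4885  0.4013] j [-0.7204  0.3509 -0.3107  0.9212  0.0064  0.1053]
[[[0.002,0.001,-0.003],[12.0,0.0,-0.7],0],[[0.002,0.001,-0.003],[12.0,0.1,-0.7],0],[[0.002,0.001,-0.003],[12.0,0.1,-0.7],0],[[0.002,0.001,-0.003],[12.0,0.1,-0.7],0],[[0.002,0.001,-0.003],[12.0,0.1,-0.7],0]]
```

>>> {"op": "step_arm", "data": {"moves": [[[0.002,0.001,-0.003],[12,0,-0.7],0],[[0.002,0.001,-0.003],[12,0,-0.7],0],[[0.002,0.001,-0.003],[12,0,-0.7],0],[[0.002,0.001,-0.003],[12,0,-0.7],0],[[0.002,0.001,-0.003],[11,0,-0.7],0]]}}

```text
time: 2.23
eef_pos: [423.1, -290.4, 35.1]
eef_rot: [[-0.003, -0.667, 0.745], [0.002, 0.745, 0.667], [-1.0, 0.003, -0.001]]
contact_force: [0.8, -0.2, 0.6]
width: 0.5
```

```bash
python3 -c "
from h import *
plan([425.8,-291,40],0.737,5,0)
c=wrist('w2')"
```

```text
pos [ 423.0571 -290.3867   35.0586] yaw 0.7305176414807926 dpos [ 2.7429 -0.6133  4.9414] t 2.2333 w 0.5003193565903115 F [ 0.7716 -0.2366  0.5843] j [-0.7247  0.4075 -0.4191  0.7476 -0.0008  0.1156]
[[[-0.001,-0.0,-0.001],[-1.0,-0.5,0.3],0],[[-0.001,-0.0,-0.001],[-1.0,-0.5,0.3],0],[[-0.001,-0.0,-0.001],[-1.0,-0.5,0.3],0],[[-0.001,-0.0,-0.001],[-1.0,-0.5,0.3],0],[[-0.001,-0.0,-0.001],[-1.0,-0.5,0.3],0]]
```

View pics/w2.png

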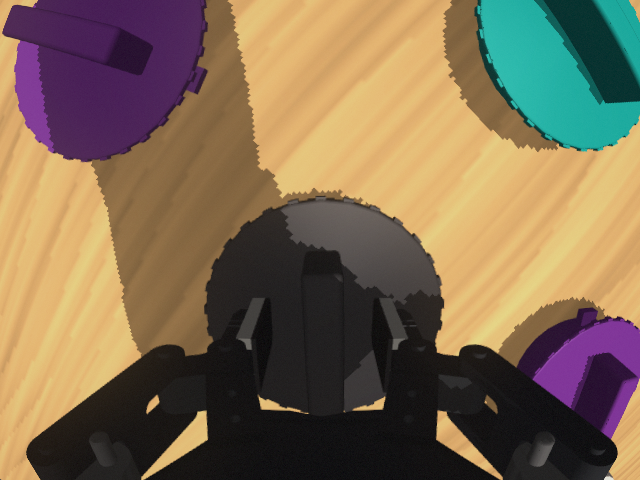

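The fingers (250,330) and (390,330) straddle the wing symmetrically. I'll rise 5 mm, centre, then close.

>>> {"op": "step_arm", "data": {"moves": [[[0,0,0],[-2,-1,0.6],0],[[0,0,0],[-2,-1,0.6],0],[[0,0,0],[-1,-0.4,0.3],0],[[0,0,0],[0,0,0],-0.3],[[0,0,0],[0,0,0],-0.6]]}}

```text
time: 2.7
eef_pos: [425.0, -290.8, 39.1]
eef_rot: [[-0.005, -0.666, 0.746], [0.003, 0.746, 0.666], [-1.0, 0.006, -0.001]]
contact_force: [-0.2, 0.8, -1.2]
width: 0.224
```

>>> {"op": "step_arm", "data": {"moves": [[[0,0,0],[0,0,0],-1],[[0,0,0],[0,0,0],-1],[[0,0,0],[0,0,0],-1],[[0,0,0],[0,0,0],-1],[[0,0,0],[0,0,0],-1]]}}

```text
time: 3.12
eef_pos: [425.0, -290.8, 39.4]
eef_rot: [[-0.005, -0.666, 0.746], [0.003, 0.746, 0.666], [-1.0, 0.006, -0.001]]
contact_force: [0.5, -0.6, -0.9]
width: 0.153
```

```bash
python3 -c "
from h import *
plan([425.8,-291,240],0.737,10,-1)"
```

```text
pos [ 425.0153 -290.7847   39.3702] yaw 0.7285303452750587 dpos [  0.7847  -0.2153 200.6298] t 3.1167 w 0.153004107637661 F [ 0.4845 -0.5867 -0.8738] j [-0.7229  0.4072 -0.406   0.7635 -0.0007  0.1194]
[[[-0.001,-0.0,-0.001],[-20.1,0.0,0.0],-1],[[-0.001,-0.0,-0.001],[-20.1,0.0,0.0],-1],[[-0.001,-0.0,-0.001],[-20.1,0.0,0.0],-1],[[-0.001,-0.0,-0.001],[-20.1,0.0,0.0],-1],[[-0.001,-0.0,-0.001],[-20.1,0.0,0.0],-1]]
[[[-0.001,-0.0,-0.001],[-20.1,-0.0,0.0],-1],[[-0.001,-0.0,-0.001],[-20.1,-0.0,0.0],-1],[[-0.001,-0.0,-0.001],[-20.1,-0.0,0.0],-1],[[-0.001,-0.0,-0.001],[-20.1,-0.0,0.0],-1],[[-0.001,-0.0,-0.001],[-20.1,-0.1,0.0],-1]]
```

Gripped: opening is 13 mm, TCP 39.4 mm above the foot. Now I'll lift and carry the cap to a pose where the wrist camera looks onto the well.

>>> {"op": "step_arm", "data": {"moves": [[[0,0,0],[-10,0,0],-1],[[0,0,0],[-20,0,0],-1],[[0,0,0],[-30,0,0],-1],[[0,0,0],[-40,0,0],-1],[[0,0,0],[-40,0,0],-1]]}}

```text
time: 3.53
eef_pos: [418.3, -284.9, 175.6]
eef_rot: [[-0.023, -0.665, 0.746], [0.02, 0.746, 0.666], [-1.0, 0.03, -0.004]]
contact_force: [2.1, -0.8, -3.0]
width: 0.153
```

```bash
python3 -c "
from h import *
plan([618,52,260],0.74,15,-1)"
```

```text
pos [ 418.3181 -284.8825  175.6275] yaw 0.7284071891208846 dpos [199.6819 336.8825  84.3725] t 3.5333 w 0.15325633284597573 F [ 2.1191 -0.8257 -3.0313] j [-0.7228  0.2893 -0.1909  1.1211 -0.0008  0.1197]
[[[-0.001,-0.0,-0.002],[-5.5,8.1,24.9],-1],[[-0.001,-0.0,-0.002],[-5.5,8.0,24.9],-1],[[-0.001,-0.0,-0.002],[-5.5,8.0,24.9],-1],[[-0.001,-0.0,-0.002],[-5.5,8.0,24.9],-1],[[-0.001,-0.0,-0.002],[-5.5,7.9,24.9],-1]]
[[[-0.001,-0.0,-0.002],[-5.5,7.9,24.9],-1],[[-0.001,-0.0,-0.002],[-5.5,7.9,24.9],-1],[[-0.001,-0.0,-0.002],[-5.6,7.9,24.9],-1],[[-0.001,-0.0,-0.002],[-5.6,7.8,24.9],-1],[[-0.001,-0.0,-0.002],[-5.6,7.8,24.9],-1]]
[[[-0.001,-0.0,-0.002],[-5.6,7.8,24.9],-1],[[-0.001,-0.0,-0.002],[-5.6,7.7,24.9],-1],[[-0.001,-0.0,-0.002],[-5.6,7.7,25.0],-1],[[-0.001,-0.0,-0.002],[-5.6,7.7,25.0],-1],[[-0.001,-0.0,-0.002],[-5.6,7.6,25.0],-1]]
```

Weight is about 2 N, so the cap is held. Carrying it over.

>>> {"op": "step_arm", "data": {"moves": [[[0,0,-0.002],[-15,8,20],-1],[[0,0,-0.002],[-15,8,25],-1],[[0,0,-0.002],[-12,8,25],-1],[[0,0,-0.002],[-10,8,25],-1],[[0,0,-0.002],[-5,8,25],-1]]}}

```text
time: 3.95
eef_pos: [485.6, -179.2, 248.6]
eef_rot: [[-0.004, -0.658, 0.753], [-0.0, 0.753, 0.658], [-1.0, 0.002, -0.003]]
contact_force: [1.1, -0.6, -1.8]
width: 0.153
```

>>> {"op": "step_arm", "data": {"moves": [[[0,0,-0.002],[-5,8,25],-1],[[0,0,-0.002],[-5,8,25],-1],[[0,0,-0.002],[-5,8,25],-1],[[0,0,-0.002],[-2,8,25],-1],[[0,0,-0.002],[-2,8,25],-1]]}}

```text
time: 4.37
eef_pos: [555.0, -60.5, 273.6]
eef_rot: [[0.007, -0.657, 0.754], [-0.009, 0.754, 0.657], [-1.0, -0.011, -0.001]]
contact_force: [0.5, -0.5, -3.1]
width: 0.148
```

```bash
python3 -c "
from h import *
plan([618,52,260],0.74,5,-1)"
```

```text
pos [554.9802 -60.4774 273.5564] yaw 0.7170766178444061 dpos [ 63.0198 112.4774 -13.5564] t 4.3667 w 0.1482323918542948 F [ 0.4505 -0.5055 -3.0632] j [-0.2178  0.3289  0.1196  1.3529 -0.0077  0.6358]
[[[-0.005,-0.0,0.002],[2.6,8.7,24.3],-1],[[-0.005,-0.0,0.002],[2.6,8.6,24.3],-1],[[-0.005,-0.0,0.002],[2.6,8.5,24.4],-1],[[-0.005,-0.0,0.002],[2.7,8.3,24.4],-1],[[-0.005,-0.0,0.002],[2.7,8.2,24.4],-1]]
```

>>> {"op": "step_arm", "data": {"moves": [[[-0.005,0,0.002],[2,8.5,24],-1],[[-0.005,0,0.002],[2,8.5,24],-1],[[-0.005,0,0.002],[2,8.5,22],-1],[[-0.005,0,0.002],[1,8,20],-1],[[0,0,0],[0,0,0],-1]]}}

```text
time: 4.78
eef_pos: [602.1, 33.8, 269.1]
eef_rot: [[0.003, -0.677, 0.736], [-0.001, 0.736, 0.677], [-1.0, -0.003, 0.001]]
contact_force: [0.3, 0.1, -1.9]
width: 0.151
```

```bash
python3 -c "
from h import *
plan([618,52,260],0.74,5,-1)
c=wrist('w3');print(c['p'],wproj(c,[545,133,148]))"
```

```text
pos [602.0858  33.8023 269.1233] yaw 0.7437635406783739 dpos [15.9142 18.1977 -9.1233] t 4.7833 w 0.15112383665149434 F [ 0.3011  0.1247 -1.9315] j [-0.0485  0.4313  0.2592  1.3958 -0.0012  0.7786]
[[[0.001,0.0,0.001],[1.8,0.5,4.8],-1],[[0.001,0.0,0.001],[1.8,0.5,4.8],-1],[[0.001,0.0,0.001],[1.8,0.5,4.8],-1],[[0.001,0.0,0.001],[1.8,0.5,4.8],-1],[[0.001,0.0,0.001],[1.8,0.5,4.8],-1]]
[602.0858  33.8023 269.1233] (np.float64(357.5441189879712), np.float64(87.01123396360583))
```

View pics/w3.png

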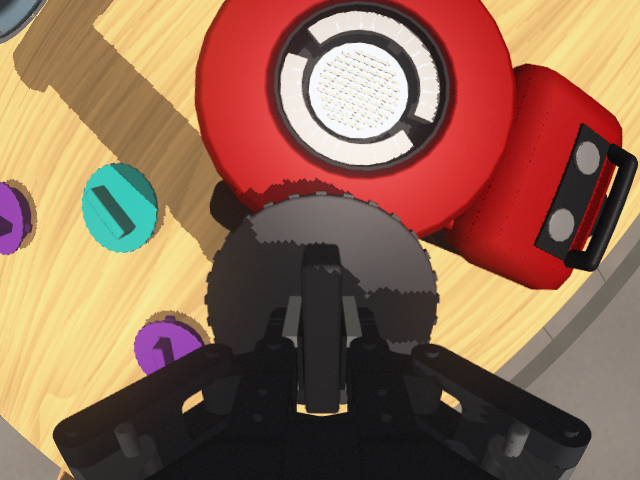

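The wrist view shows the ring around (360,88), with slots near (300,45) and (425,132).

```bash
cat > well.py <<'E'
from h import *
import pickle,sys
c=pickle.load(open(sys.argv[1]+".pkl","rb"));im=c["pixels"].astype(np.float32)
def samp(P):
    q=np.array([wproj(c,p) for p in P],np.float32);return cv2.remap(im,q[:,0].copy(),q[:,1].copy(),cv2.INTER_LINEAR)[:,0],q
def fit(P):
    P=np.array(P)
    for _ in range(3):
        x=np.linalg.lstsq(np.c_[2*P,np.ones(len(P))],(P**2).sum(1),rcond=None)[0];r=np.sqrt(x[2]+x[0]**2+x[1]**2);e=np.hypot(*(P-x[:2]).T)-r;P=P[abs(e)<max(1,2*e.std())]
    return x[:2],r,len(P),e.std()
C=np.array([545,133.])
for z,lo,hi,ch in((160,50,66,'red'),(148,36,48,'ring')):
    P=[]
    for a in np.arange(0,2*np.pi,.05):
        R=np.arange(lo,hi,.25);d=np.array([np.cos(a),np.sin(a)])
        s,q=samp([np.r_[C+d*r,z] for r in R])
        if q[:,1].min()<3:continue
        v=(s[:,2]-s[:,1]) if ch=='red' else s.min(1)
        g=cv2.GaussianBlur(v.reshape(1,-1),(9,1),0)[0];g=np.gradient(g);i=g.argmax()
        if g[i]>4 and 2<i<len(R)-3:P.append(C+d*R[i])
    f=fit(P);print(ch,f,len(P));
    C=f[0] if ch=='red' else C
for ctr in (C,f[0]):
  for r in (46,49,52):
    A=np.arange(-.5,2*np.pi-.5,.01);s,q=samp([np.r_[ctr+r*np.array([np.cos(a),np.sin(a)]),148] for a in A]);v=s.min(1)
    dk=v<115;e=np.flatnonzero(np.diff(dk.astype(int)));print(ctr,r,[ (round(float(A[i]),2),int(dk[i+1])) for i in e])
E
python3 well.py w3
```

```text
red (array([544.9545, 133.3481]), np.float64(62.6821510569762), 91, np.float64(0.672469399594399)) 109
ring (array([546.0437, 135.9582]), np.float64(41.9358404008719), 113, np.float64(0.1306097719517778)) 114
[544.9545 133.3481] 46 [(-0.01, 1), (0.31, 0), (3.01, 1), (3.36, 0)]
[544.9545 133.3481] 49 [(-0.03, 1), (0.32, 0), (3.0, 1), (3.38, 0)]
[544.9545 133.3481] 52 [(-0.04, 1), (0.32, 0), (3.0, 1), (3.39, 0)]
[546.0437 135.9582] 46 [(-0.07, 1), (0.27, 0), (3.07, 1), (3.41, 0)]
[546.0437 135.9582] 49 [(-0.08, 1), (0.28, 0), (3.06, 1), (3.42, 0)]
[546.0437 135.9582] 52 [(-0.09, 1), (0.28, 0), (3.05, 1), (3.43, 0)]
```

Run:
```python
from h import *
import pickle
c=pickle.load(open("w3.pkl","rb"));im=c["pixels"].astype(np.float32)
C0=c["p"]-c["R"][:,0]*(-3.4)*-1*0  # tcp
P=[]
h=3.4
for a in np.arange(0,np.pi,.04):
    d=np.array([0,np.sin(a),np.cos(a)])  # tool y,z ; +y is toward image top
    R=np.arange(42,62,.25);pts=[c["p"]+c["R"]@(d*r+np.array([h,0,0])) for r in R]
    q=np.array([wproj(c,p) for p in pts],np.float32);s=cv2.remap(im,q[:,0].copy(),q[:,1].copy(),cv2.INTER_LINEAR)[:,0]
    v=s.max(1)-s.min(1);g=np.gradient(cv2.GaussianBlur(v.reshape(1,-1),(7,1),0)[0]);i=g.argmax()
    if g[i]>4:P.append(d[1:]*R[i])
P=np.array(P)
for _ in range(4):
    x=np.linalg.lstsq(np.c_[2*P,np.ones(len(P))],(P**2).sum(1),rcond=None)[0];r=np.sqrt(x[2]+x[0]**2+x[1]**2);e=np.hypot(*(P-x[:2]).T)-r;P=P[abs(e)<max(.7,2*e.std())]
print("flange centre tool y,z",x[:2],"r",r,len(P),e.std())
# fixed r=52
from scipy.optimize import least_squares
print(least_squares(lambda x:np.hypot(*(P-x).T)-52,[0,0],loss='soft_l1').x)
```

```text
flange centre tool y,z [ 0.7186 -0.1001] r 51.308036510790174 61 0.738446288504379
[-0.5076 -0.0768]
```

Centre is (546.0,136.0) with bore radius 41.9 (given 42), and slot angle is 0.10. The cap axis sits about 0.5 mm in -y in the tool. I'll turn to the insertion yaw and measure again from a second pose.

```bash
python3 -c "
from h import *
plan([625,143,262],1.67,10,-1)"
```

```text
pos [601.4282  32.2801 269.2895] yaw 0.7429073464351754 dpos [ 23.5718 110.7199  -7.2895] t 4.8333 w 0.15426594505979346 F [ 0.0137  0.3851 -2.9772] j [-0.0502  0.4303  0.2579  1.3961 -0.0027  0.7776]
[[[-0.093,-0.0,0.0],[0.7,6.6,9.2],-1],[[-0.093,-0.0,0.0],[0.7,5.7,9.8],-1],[[-0.093,-0.0,0.0],[0.7,4.7,10.3],-1],[[-0.093,-0.0,0.0],[0.7,3.8,10.7],-1],[[-0.093,-0.0,0.0],[0.7,2.8,11.0],-1]]
[[[-0.093,-0.0,0.0],[0.7,1.7,11.2],-1],[[-0.093,-0.0,0.0],[0.7,0.7,11.3],-1],[[-0.093,-0.0,0.0],[0.7,-0.3,11.3],-1],[[-0.093,-0.0,0.0],[0.7,-1.4,11.2],-1],[[-0.093,-0.0,0.0],[0.7,-2.4,11.1],-1]]
```

>>> {"op": "step_arm", "data": {"moves": [[[-0.093,0,0],[0.7,6.6,9],-1],[[-0.093,0,0],[0.7,5.7,10],-1],[[-0.093,0,0],[0.7,4.7,10.5],-1],[[-0.093,0,0],[0.7,3.8,11],-1],[[-0.093,0,0],[0.7,2.8,11],-1]]}}

```text
time: 5.25
eef_pos: [610.6, 84.2, 267.4]
eef_rot: [[-0.001, -0.94, 0.342], [-0.007, 0.342, 0.94], [-1.0, -0.002, -0.007]]
contact_force: [-0.2, -0.8, -1.9]
width: 0.151
```

>>> {"op": "step_arm", "data": {"moves": [[[-0.093,0,0],[0.7,1.7,11],-1],[[-0.093,0,0],[0.7,0.7,11],-1],[[-0.093,0,0],[0.7,-0.3,11],-1],[[-0.093,0,0],[0.7,-1.4,11],-1],[[-0.08,0,0],[0.7,-2.4,6],-1]]}}

```text
time: 5.67
eef_pos: [618.4, 130.6, 265.4]
eef_rot: [[-0.003, -0.993, -0.121], [-0.01, -0.121, 0.993], [-1.0, 0.004, -0.01]]
contact_force: [0.2, -0.5, -1.9]
width: 0.152
```

```bash
python3 -c "
from h import *
c=wrist('w4');plan([546.4,135.6,262],1.67,5,-1);print(c['p'])"; python3 well.py w4
```

```text
pos [618.6359 131.2758 265.231 ] yaw 1.6950442782983883 dpos [-72.2359   4.3242  -3.231 ] t 5.7167 w 0.15133890528396987 F [ 0.5703  1.6958 -1.8596] j [ 0.1134  0.5065  0.3677  1.4362 -0.0093 -0.0108]
[[[0.005,-0.002,-0.001],[0.7,14.2,2.7],-1],[[0.005,-0.002,-0.001],[0.7,14.2,2.6],-1],[[0.005,-0.002,-0.001],[0.7,14.3,2.5],-1],[[0.005,-0.002,-0.001],[0.7,14.3,2.4],-1],[[0.005,-0.002,-0.001],[0.7,14.3,2.4],-1]]
[618.407  130.6342 265.4469]
red (array([543.9883, 136.2422]), np.float64(60.300823631148155), 96, np.float64(1.4871801421572004)) 96
ring (array([545.8633, 135.9984]), np.float64(41.84617879566037), 102, np.float64(0.18521014387264578)) 104
[543.9883 136.2422] 46 [(0.27, 0), (0.41, 1), (0.52, 0), (3.07, 1), (3.44, 0), (5.1, 1), (5.33, 0), (5.36, 1), (5.57, 0), (5.58, 1)]
[543.9883 136.2422] 49 [(0.26, 0), (0.49, 1), (0.56, 0), (0.59, 1), (0.61, 0), (3.06, 1), (3.44, 0), (4.88, 1), (4.9, 0), (4.99, 1), (5.0, 0), (5.04, 1), (5.11, 0), (5.12, 1), (5.14, 0), (5.16, 1)]
[543.9883 136.2422] 52 [(0.24, 0), (0.56, 1), (0.61, 0), (3.05, 1), (3.45, 0), (4.71, 1), (4.73, 0), (4.78, 1), (4.82, 0), (4.84, 1), (4.88, 0), (4.9, 1), (4.91, 0), (4.93, 1)]
[545.8633 135.9984] 46 [(0.29, 0), (0.48, 1), (0.56, 0), (3.07, 1), (3.41, 0), (4.84, 1), (4.85, 0), (5.0, 1), (5.07, 0), (5.09, 1), (5.27, 0), (5.28, 1)]
[545.8633 135.9984] 49 [(0.26, 0), (0.55, 1), (0.63, 0), (3.06, 1), (3.42, 0), (4.84, 1), (4.87, 0), (4.94, 1)]
[545.8633 135.9984] 52 [(0.26, 0), (0.6, 1), (0.66, 0), (3.05, 1), (3.43, 0), (4.67, 1), (4.68, 0), (4.74, 1), (4.8, 0), (4.81, 1), (4.82, 0), (4.84, 1), (4.85, 0), (4.86, 1)]
```

Both views agree: well at (545.9,136.0), slots at 0.099 rad. The TCP target is (545.4,136).

>>> {"op": "step_arm", "data": {"moves": [[[0.006,-0.002,-0.001],[5,14,2.7],-1],[[0.006,-0.002,-0.001],[8,14,2.6],-1],[[0.006,-0.002,-0.001],[12,14,2.5],-1],[[0.005,-0.002,-0.001],[12,14,2.4],-1],[[0,0,0],[5,11,1],-1]]}}

```text
time: 6.13
eef_pos: [549.9, 129.7, 223.9]
eef_rot: [[0.004, -0.996, -0.086], [-0.004, -0.086, 0.996], [-1.0, -0.004, -0.004]]
contact_force: [-0.7, -0.2, -1.3]
width: 0.151
```

```bash
python3 -c "
from h import *
plan([545.4,136,205],1.67,5,-1)"
```

```text
pos [549.9466 129.6909 223.9109] yaw 1.6570806099760031 dpos [ -4.5466   6.3091 -18.9109] t 6.1333 w 0.15102813287990485 F [-0.725  -0.2375 -1.3288] j [ 0.1217  0.3555  0.03    1.2416 -0.0042  0.0354]
[[[-0.003,-0.001,0.001],[3.8,0.8,1.4],-1],[[-0.003,-0.001,0.001],[3.8,0.8,1.3],-1],[[-0.003,-0.001,0.001],[3.8,0.8,1.3],-1],[[-0.003,-0.001,0.001],[3.8,0.8,1.3],-1],[[-0.003,-0.001,0.001],[3.8,0.8,1.3],-1]]
```

>>> {"op": "step_arm", "data": {"moves": [[[-0.004,0,0.001],[4,0.8,2],-1],[[-0.004,0,0.001],[4,0.8,2],-1],[[-0.004,0,0.001],[4,0.5,1.5],-1],[[-0.002,0,0],[2,0,1],-1],[[0,0,0],[0,0,0],-1]]}}

```text
time: 6.55
eef_pos: [544.9, 133.0, 209.6]
eef_rot: [[-0.001, -0.996, -0.094], [-0.006, -0.094, 0.996], [-1.0, 0.001, -0.006]]
contact_force: [0.0, -0.4, -2.2]
width: 0.154
```

>>> {"op": "step_arm", "data": {"moves": [[[0,0,0],[0,0,0],-1],[[0,0,0],[0,0,0],-1],[[0,0,0],[0,0,0],-1],[[0,0,0],[0,0,0],-1],[[0,0,0],[0,0,0],-1]]}}

```text
time: 6.97
eef_pos: [547.7, 133.0, 210.2]
eef_rot: [[0.002, -0.996, -0.093], [-0.006, -0.093, 0.996], [-1.0, -0.001, -0.006]]
contact_force: [-0.3, 0.1, -2.5]
width: 0.154
```

```bash
python3 -c "
from h import *
plan([545.4,136,190],1.67,5,-1)"
```

```text
pos [547.6618 133.0285 210.2298] yaw 1.663716551622464 dpos [ -2.2618   2.9715 -20.2298] t 6.9667 w 0.15424643528203347 F [-0.2771  0.0747 -2.4748] j [ 0.129   0.3592 -0.0001  1.2103 -0.006   0.0361]
[[[-0.001,-0.001,0.0],[4.0,0.4,0.7],-1],[[-0.001,-0.001,0.0],[4.0,0.4,0.7],-1],[[-0.001,-0.001,0.0],[4.0,0.4,0.6],-1],[[-0.001,-0.001,0.0],[4.0,0.4,0.6],-1],[[-0.001,-0.001,0.0],[4.0,0.4,0.6],-1]]
```

>>> {"op": "step_arm", "data": {"moves": [[[-0.003,-0.003,0],[4,0.8,2],-1],[[-0.002,-0.002,0],[4,0.8,2],-1],[[0,0,0],[4,0.4,1],-1],[[0,0,0],[3,0,0],-1],[[0,0,0],[0,0,0],-1]]}}

```text
time: 7.38
eef_pos: [545.1, 138.4, 193.7]
eef_rot: [[0.002, -0.995, -0.098], [-0.0, -0.098, 0.995], [-1.0, -0.002, -0.0]]
contact_force: [0.2, -0.1, -2.0]
width: 0.152
```

```bash
python3 -c "
from h import *
plan([545.4,136,187],1.67,5,-1)"
```

```text
pos [545.0927 138.4177 193.7196] yaw 1.6694006250618505 dpos [ 0.3073 -2.4177 -6.7196] t 7.3833 w 0.15227979355990998 F [ 0.1806 -0.07   -1.9897] j [ 0.1361  0.3623 -0.0386  1.1681 -0.0004  0.0375]
[[[-0.0,-0.0,0.0],[1.3,-0.0,-0.5],-1],[[-0.0,-0.0,0.0],[1.3,-0.0,-0.5],-1],[[-0.0,-0.0,0.0],[1.3,-0.0,-0.5],-1],[[-0.0,-0.0,0.0],[1.3,-0.0,-0.5],-1],[[-0.0,-0.0,0.0],[1.3,-0.0,-0.5],-1]]
```

>>> {"op": "step_arm", "data": {"moves": [[[0,0,0],[0,0,-1],-1],[[0,0,0],[0,0,-1],-1],[[0,0,0],[0,0,-0.4],-1],[[0,0,0],[0,0,0],-1],[[0,0,0],[0,0,0],-1]]}}

```text
time: 7.8
eef_pos: [545.0, 135.7, 193.4]
eef_rot: [[0.001, -0.995, -0.098], [-0.0, -0.098, 0.995], [-1.0, -0.001, -0.0]]
contact_force: [-0.6, -0.2, -0.9]
width: 0.155
```

```bash
python3 -c "
from h import *
plan([545.4,136,180],1.67,5,-1)"
```

```text
pos [544.9589 135.6786 193.3618] yaw 1.6693621712885656 dpos [  0.4411   0.3214 -13.3618] t 7.8 w 0.1547259429476564 F [-0.637  -0.2205 -0.8678] j [ 0.1313  0.3617 -0.0405  1.1677 -0.0005  0.0328]
[[[-0.0,-0.0,0.0],[2.7,-0.1,0.1],-1],[[-0.0,-0.0,0.0],[2.7,-0.1,0.1],-1],[[-0.0,-0.0,0.0],[2.7,-0.1,0.1],-1],[[-0.0,-0.0,0.0],[2.7,-0.1,0.1],-1],[[-0.0,-0.0,0.0],[2.7,-0.1,0.1],-1]]
```

Well centred. Descending 2.5 mm per row.

>>> {"op": "step_arm", "data": {"moves": [[[0,0,0],[2.5,-0.1,0.1],-1],[[0,0,0],[2.5,-0.1,0.1],-1],[[0,0,0],[2.5,-0.1,0.1],-1],[[0,0,0],[2.5,0,0],-1],[[0,0,0],[2.5,0,0],-1]]}}

```text
time: 8.22
eef_pos: [546.1, 136.0, 180.6]
eef_rot: [[0.003, -0.995, -0.098], [-0.0, -0.098, 0.995], [-1.0, -0.003, -0.0]]
contact_force: [-0.5, 0.6, -1.5]
width: 0.154
```

```bash
python3 -c "
from h import *
plan([545.4,136,170],1.67,5,-1)"
```

```text
pos [546.0926 136.0401 180.6356] yaw 1.6691980896983583 dpos [ -0.6926  -0.0401 -10.6356] t 8.2167 w 0.1542399579473053 F [-0.4682  0.5728 -1.4517] j [ 0.1317  0.3681 -0.0645  1.1352 -0.0005  0.0333]
[[[-0.0,-0.0,0.001],[2.1,0.1,0.0],-1],[[-0.0,-0.0,0.001],[2.1,0.1,0.0],-1],[[-0.0,-0.0,0.001],[2.1,0.1,0.0],-1],[[-0.0,-0.0,0.001],[2.1,0.1,0.0],-1],[[-0.0,-0.0,0.001],[2.1,0.1,0.0],-1]]
```

Foot is at 141, 7 mm into the bore, with no contact force. Continuing past the lug plane (TCP 176.4).

>>> {"op": "step_arm", "data": {"moves": [[[0,0,0.001],[2,0.1,0],-1],[[0,0,0.001],[2,0.1,0],-1],[[0,0,0],[2,0.1,0],-1],[[0,0,0],[2,0.1,0],-1],[[0,0,0],[2,0,0],-1]]}}

```text
time: 8.63
eef_pos: [545.2, 136.0, 168.9]
eef_rot: [[-0.0, -0.995, -0.098], [-0.001, -0.098, 0.995], [-1.0, 0.001, -0.0]]
contact_force: [0.8, -0.4, -1.5]
width: 0.151
```

```bash
python3 -c "
from h import *
plan([545.4,136,160],1.67,5,-1)"
```

```text
pos [545.2175 135.9744 168.8745] yaw 1.66926171492313 dpos [ 0.1825  0.0256 -8.8745] t 8.6333 w 0.1512144391036492 F [ 0.8458 -0.4187 -1.5352] j [ 0.1318  0.3755 -0.0847  1.1111 -0.0004  0.0333]
[[[-0.0,-0.0,-0.0],[1.8,-0.0,0.0],-1],[[-0.0,-0.0,-0.0],[1.8,-0.0,0.0],-1],[[-0.0,-0.0,-0.0],[1.8,-0.0,0.0],-1],[[-0.0,-0.0,-0.0],[1.8,-0.0,0.0],-1],[[-0.0,-0.0,-0.0],[1.8,-0.0,0.0],-1]]
```

The lugs are down in the slots: foot at 129.5, below 137, with no resistance. Now I'll press onto the spring, aiming for TCP 158 (foot about 29.5 mm below the ring).

>>> {"op": "step_arm", "data": {"moves": [[[0,0,0],[2,0,0],-1],[[0,0,0],[2,0,0],-1],[[0,0,0],[2,0,0],-1],[[0,0,0],[2,0,0],-1],[[0,0,0],[1.5,0,0],-1]]}}

```text
time: 9.05
eef_pos: [545.5, 136.0, 160.7]
eef_rot: [[0.002, -0.995, -0.098], [-0.0, -0.098, 0.995], [-1.0, -0.001, -0.001]]
contact_force: [-2.3, -0.6, 6.8]
width: 0.153
```

```bash
python3 -c "
from h import *
plan([545.4,136,158],1.67,5,-1)"
```

```text
pos [545.4634 136.0021 160.6746] yaw 1.669336422465581 dpos [-0.0634 -0.0021 -2.6746] t 9.05 w 0.15254557488938303 F [-2.3101 -0.5761  6.7717] j [ 0.1318  0.3789 -0.1016  1.0889 -0.0006  0.0333]
[[[-0.0,-0.0,0.0],[0.5,0.0,0.0],-1],[[-0.0,-0.0,0.0],[0.5,0.0,0.0],-1],[[-0.0,-0.0,0.0],[0.5,0.0,0.0],-1],[[-0.0,-0.0,0.0],[0.5,0.0,0.0],-1],[[-0.0,-0.0,0.0],[0.5,0.0,0.0],-1]]
```

>>> {"op": "step_arm", "data": {"moves": [[[0,0,0],[1.2,0,0],-1],[[0,0,0],[1.2,0,0],-1],[[0,0,0],[1,0,0],-1],[[0,0,0],[0.5,0,0],-1],[[0,0,0],[0.5,0,0],-1]]}}

```text
time: 9.47
eef_pos: [545.4, 136.0, 160.8]
eef_rot: [[0.005, -0.995, -0.099], [-0.0, -0.099, 0.995], [-1.0, -0.005, -0.001]]
contact_force: [-1.5, -0.6, 6.5]
width: 0.149
```

```bash
python3 -c "
from h import *
plan([545.4,136,157.8],1.67,5,-1)"
```

```text
pos [545.3799 136.0051 160.7879] yaw 1.6694904995474613 dpos [ 0.0201 -0.0051 -2.9879] t 9.4667 w 0.14941152614121156 F [-1.4861 -0.6071  6.4818] j [ 0.132   0.3757 -0.1061  1.0841 -0.0008  0.0333]
[[[-0.0,-0.0,0.001],[0.6,-0.0,-0.0],-1],[[-0.0,-0.0,0.001],[0.6,-0.0,-0.0],-1],[[-0.0,-0.0,0.001],[0.6,-0.0,-0.0],-1],[[-0.0,-0.0,0.001],[0.6,-0.0,-0.0],-1],[[-0.0,-0.0,0.001],[0.6,-0.0,-0.0],-1]]
```

>>> {"op": "step_arm", "data": {"moves": [[[0,0,0],[2,0,0],-1],[[0,0,0],[2,0,0],-1],[[0,0,0],[2,0,0],-1],[[0,0,0],[2,0,0],-1],[[0,0,0],[2,0,0],-1]]}}

```text
time: 9.88
eef_pos: [545.4, 136.0, 157.1]
eef_rot: [[0.01, -0.995, -0.099], [0.0, -0.099, 0.995], [-1.0, -0.01, -0.001]]
contact_force: [-3.7, -0.5, 11.4]
width: 0.152
```

```bash
python3 -c "
from h import *
plan([545.4,136,157.8],1.67,5,-1)"
```

```text
pos [545.3597 136.0007 157.0893] yaw 1.669724955036466 dpos [ 0.0403 -0.0007  0.7107] t 9.8833 w 0.15157021502231938 F [-3.7201 -0.5358 11.3616] j [ 0.1322  0.3738 -0.1189  1.0684 -0.0012  0.0333]
[[[-0.0,-0.0,0.002],[-0.1,-0.0,-0.0],-1],[[-0.0,-0.0,0.002],[-0.1,-0.0,-0.0],-1],[[-0.0,-0.0,0.002],[-0.1,-0.0,-0.0],-1],[[-0.0,-0.0,0.002],[-0.1,-0.0,-0.0],-1],[[-0.0,-0.0,0.002],[-0.1,-0.0,-0.0],-1]]
```

Pressed to about 30 mm depth at 11 N. Now turning clockwise (+rx, tool x down) while holding down.

>>> {"op": "step_arm", "data": {"moves": [[[0.06,0,0.003],[1,0,0],-1],[[0.08,0,0.003],[1,0,0],-1],[[0.08,0,0.002],[1,0,0],-1],[[0.08,0,0.002],[1,0,0],-1],[[0.08,0,0.002],[1,0,0],-1]]}}

```text
time: 10.3
eef_pos: [546.9, 136.1, 159.2]
eef_rot: [[0.006, -0.957, 0.29], [0.001, 0.29, 0.957], [-1.0, -0.005, 0.003]]
contact_force: [-1.2, -0.4, 5.0]
width: 0.151
```

```bash
python3 -c "
from h import *
plan([545.4,136,157.5],0.36,5,-1);print(read_state()['wrist_torque'])"
```

```text
pos [546.8906 136.0604 159.1969] yaw 1.2768326589768957 dpos [-1.4906 -0.0604 -1.6969] t 10.3 w 0.15062450580539866 F [-1.1625 -0.362   4.9821] j [ 0.1312  0.3785 -0.1062  1.0801  0.0001  0.4252]
[[[0.183,0.001,0.001],[0.3,0.3,-0.1],-1],[[0.183,0.001,0.001],[0.3,0.3,-0.1],-1],[[0.183,0.001,0.001],[0.3,0.2,-0.2],-1],[[0.183,0.001,0.001],[0.3,0.2,-0.2],-1],[[0.183,0.001,0.001],[0.3,0.1,-0.3],-1]]
[-0.086   0.7203  0.2648]
```

>>> {"op": "step_arm", "data": {"moves": [[[0.06,0,0.001],[2,0.4,0],-1],[[0.08,0,0.001],[2,0.4,0],-1],[[0.08,0,0.001],[2,0.3,-0.1],-1],[[0.08,0,0.001],[1.6,0.2,-0.1],-1],[[0.08,0,0.001],[1.6,0.2,-0.1],-1]]}}

```text
time: 10.72
eef_pos: [546.9, 136.0, 157.6]
eef_rot: [[0.01, -0.771, 0.636], [0.002, 0.636, 0.771], [-1.0, -0.006, 0.008]]
contact_force: [-3.1, -0.5, 11.5]
width: 0.155
```

```bash
python3 -c "
from h import *
plan([545.6,136,157.5],0.36,5,-1);print(read_state()['wrist_torque'])"
```

```text
pos [546.8866 136.0274 157.563 ] yaw 0.8809217871725132 dpos [-1.2866 -0.0274 -0.063 ] t 10.7167 w 0.15512630972329525 F [-3.1017 -0.4535 11.4625] j [ 0.1308  0.3761 -0.1142  1.0706  0.0007  0.8207]
[[[0.104,0.002,0.001],[0.0,0.2,-0.2],-1],[[0.104,0.002,0.001],[0.0,0.2,-0.2],-1],[[0.104,0.002,0.001],[0.0,0.2,-0.2],-1],[[0.104,0.002,0.001],[0.0,0.1,-0.2],-1],[[0.104,0.002,0.001],[0.0,0.1,-0.2],-1]]
[-0.2012  1.077   0.3196]
```

>>> {"op": "step_arm", "data": {"moves": [[[0.08,0.002,0.001],[1.6,0.3,-0.2],-1],[[0.08,0.002,0.001],[1.6,0.3,-0.2],-1],[[0.08,0.002,0.001],[1.6,0.2,-0.2],-1],[[0.08,0.001,0.001],[1.6,0.2,-0.2],-1],[[0.08,0.001,0.001],[1.6,0.1,-0.2],-1]]}}

```text
time: 11.13
eef_pos: [546.8, 135.9, 157.8]
eef_rot: [[0.009, -0.447, 0.894], [0.0, 0.894, 0.447], [-1.0, -0.004, 0.008]]
contact_force: [-3.3, -0.3, 9.6]
width: 0.157
```

```bash
python3 -c "
from h import *
plan([545.8,136,157.5],0.36,5,-1);print(read_state()['wrist_torque'])"
```

```text
pos [546.7984 135.9456 157.8421] yaw 0.4636424848443473 dpos [-0.9984  0.0544 -0.3421] t 11.1333 w 0.15692235630875054 F [-3.2753 -0.2558  9.5756] j [ 0.1317  0.3765 -0.1128  1.0724 -0.001   1.2388]
[[[0.021,0.002,0.001],[0.1,0.1,-0.2],-1],[[0.021,0.002,0.001],[0.1,0.1,-0.2],-1],[[0.021,0.002,0.001],[0.1,0.1,-0.2],-1],[[0.021,0.002,0.001],[0.1,0.1,-0.2],-1],[[0.021,0.002,0.001],[0.1,0.1,-0.2],-1]]
[-0.0674  1.1996  0.23  ]
```

>>> {"op": "step_arm", "data": {"moves": [[[0.035,0.002,0.001],[1.6,0.1,-0.2],-1],[[0.03,0.002,0.001],[1.6,0.1,-0.2],-1],[[0.02,0.002,0.001],[1.5,0.1,-0.2],-1],[[0.015,0.001,0.001],[1.5,0,0],-1],[[0,0,0],[1.5,0,0],-1]]}}

```text
time: 11.55
eef_pos: [546.9, 135.9, 158.0]
eef_rot: [[0.008, -0.351, 0.936], [0.002, 0.937, 0.351], [-1.0, -0.001, 0.008]]
contact_force: [-4.2, -1.0, 9.5]
width: 0.152
```

```bash
python3 -c "
from h import *
plan([545.8,136,157.5],0.36,5,-1);print(read_state()['wrist_torque'])"
```

```text
pos [546.8603 135.9245 157.9885] yaw 0.3582032971258929 dpos [-1.0603  0.0755 -0.4885] t 11.55 w 0.15192177975509982 F [-4.2229 -1.022   9.5283] j [ 0.1308  0.3772 -0.1114  1.074   0.0004  1.3434]
[[[-0.0,0.002,0.0],[0.1,0.1,-0.2],-1],[[-0.0,0.002,0.0],[0.1,0.1,-0.2],-1],[[-0.0,0.002,0.0],[0.1,0.1,-0.2],-1],[[-0.0,0.002,0.0],[0.1,0.1,-0.2],-1],[[-0.0,0.002,0.0],[0.1,0.1,-0.2],-1]]
[-0.0903  1.2067  0.1077]
```

Rotation is at nominal detent middle (75°). Easing up to see where it stops: TCP about 163.4 means detent, 159.4 means ridge.

>>> {"op": "step_arm", "data": {"moves": [[[0,0.002,0],[-0.5,0,0],-1],[[0,0.002,0],[-1,0,0],-1],[[0,0.002,0],[-1,0,0],-1],[[0,0,0],[-1,0,0],-1],[[0,0,0],[-0.5,0,0],-1]]}}

```text
time: 11.97
eef_pos: [546.7, 135.9, 163.3]
eef_rot: [[0.004, -0.351, 0.936], [-0.0, 0.936, 0.351], [-1.0, -0.001, 0.003]]
contact_force: [2.0, -0.2, -0.7]
width: 0.158
```

>>> {"op": "step_arm", "data": {"moves": [[[0,0,0],[0,0,0],-1],[[0,0,0],[0,0,0],-1],[[0,0,0],[0,0,0],-1],[[0,0,0],[0,0,0],-1],[[0,0,0],[0,0,0],-1]]}}

```text
time: 12.38
eef_pos: [546.8, 135.9, 163.3]
eef_rot: [[0.003, -0.351, 0.936], [0.0, 0.936, 0.351], [-1.0, -0.001, 0.003]]
contact_force: [0.1, -0.6, -0.3]
width: 0.156
```

```bash
python3 -c "
from h import *
plan([545.8,136,163],0.36,5,-1);print(read_state()['wrist_torque'])"
```

```text
pos [546.7693 135.8865 163.279 ] yaw 0.35859845644419613 dpos [-0.9693  0.1135 -0.279 ] t 12.3833 w 0.15580131296277902 F [ 0.1394 -0.5571 -0.2597] j [ 0.1312  0.3781 -0.0958  1.0934 -0.0003  1.3434]
[[[-0.0,0.001,0.0],[0.1,0.1,-0.2],-1],[[-0.0,0.001,0.0],[0.1,0.1,-0.2],-1],[[-0.0,0.001,0.0],[0.1,0.1,-0.2],-1],[[-0.0,0.001,0.0],[0.1,0.1,-0.2],-1],[[-0.0,0.001,0.0],[0.1,0.1,-0.2],-1]]
[0.0866 0.2237 0.0817]
```

It rose to 163.3, which is detent height. A gentle pull-up test before release:

>>> {"op": "step_arm", "data": {"moves": [[[0,0,0],[-1,0,0],-1],[[0,0,0],[-1,0,0],-1],[[0,0,0],[-1,0,0],-1],[[0,0,0],[-1,0,0],-1],[[0,0,0],[-1,0,0],-1]]}}

```text
time: 12.8
eef_pos: [546.7, 135.8, 163.5]
eef_rot: [[-0.0, -0.351, 0.936], [0.0, 0.936, 0.351], [-1.0, 0.0, -0.0]]
contact_force: [5.7, 0.4, -13.6]
width: 0.152
```

```bash
python3 -c "
from h import *
s=read_state();print(s['eef_pos'],s['contact_force'],s['wrist_torque'])"
```

```text
[546.7035 135.8238 163.5169] [  5.7104   0.4258 -13.5565] [ 0.2624 -0.9431  0.0612]
```

A 13.6 N pull moves it 0.2 mm, so it's locked. Releasing and retreating upward.

>>> {"op": "step_arm", "data": {"moves": [[[0,0,0],[0.3,0,0],-1],[[0,0,0],[0.2,0,0],-1],[[0,0,0],[0,0,0],-0.3],[[0,0,0],[0,0,0],-0.1],[[0,0,0],[0,0,0],0]]}}

```text
time: 13.22
eef_pos: [547.2, 135.9, 166.3]
eef_rot: [[0.003, -0.351, 0.936], [-0.0, 0.936, 0.351], [-1.0, -0.001, 0.002]]
contact_force: [-0.3, -0.7, -0.1]
width: 0.501
```

>>> {"op": "step_arm", "data": {"moves": [[[0,0,0],[-5,0,0],0],[[0,0,0],[-10,0,0],0],[[0,0,0],[-20,0,0],0],[[0,0,0],[-30,0,0],0],[[0,0,0],[-30,0,0],0]]}}

```text
time: 13.63
eef_pos: [542.7, 135.6, 263.0]
eef_rot: [[-0.007, -0.351, 0.936], [-0.002, 0.936, 0.351], [-1.0, 0.001, -0.007]]
contact_force: [1.1, -0.7, -0.6]
width: 0.5
```

Run:
```python
from h import *
s=read_state();print(s['eef_pos'],s['contact_force'],s['width'])
c=wrist('w5')
t=camera("top");s=camera("scene")
cv2.imwrite("pics/end.png",np.hstack([c["pixels"][::1,::1][:480,120:520],cv2.resize(s["pixels"],(400,300))[0:300].repeat(1,0) if 0 else cv2.resize(np.vstack([t["pixels"],s["pixels"]]),(320,480))]))
```

```text
[542.6751 135.569  262.9933] [ 1.091  -0.6779 -0.5902] 0.5004116544933298
```

View pics/end.png

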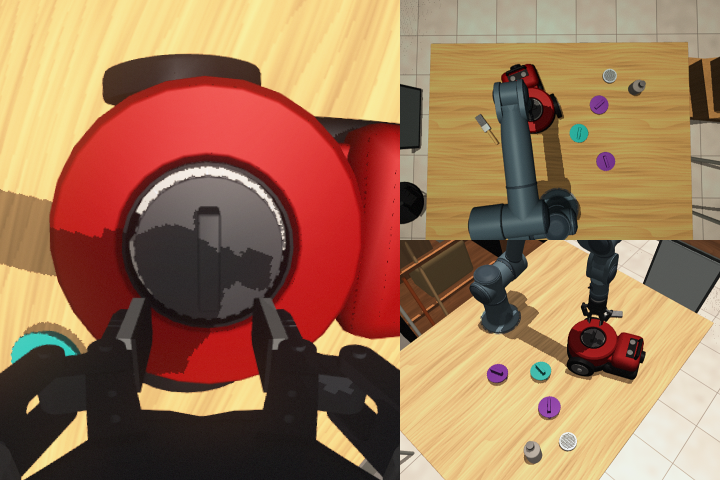

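The cap sits flush and level in the well, wing around composite px (208,260). The fingers are clear, and the bottle, old filter and brush are in place. Settling, then handing in.

>>> {"op": "step_arm", "data": {"moves": [[[0,0,0],[-5,0,0],0],[[0,0,0],[0,0,0],0],[[0,0,0],[0,0,0],0],[[0,0,0],[0,0,0],0],[[0,0,0],[0,0,0],0]]}}

```text
time: 14.2
eef_pos: [544.1, 135.8, 269.4]
eef_rot: [[-0.001, -0.351, 0.936], [-0.001, 0.936, 0.351], [-1.0, -0.0, -0.002]]
contact_force: [-0.9, -0.7, 0.3]
width: 0.5
```

```bash
python3 -c "
from h import *
print(finish_job())"
```

```text
the job is handed in; nothing more can be done
None
```

The filter cap is locked in the well, and the job is handed in at about 14 s. I gripped the dark grey cap by its wing and lowered it with its lugs through the slots, which I measured at 0.10 rad. Then I pressed it to about 30 mm depth (readings up to about 12 N), turned it 75° clockwise, eased off and let go.

**Last checks:**
- **Height:** after easing off, the cap rose to the detent height (TCP 163.3 mm; I expected 163.4 mm).
- **Pull test:** it held against a 13.6 N upward pull, moving only 0.2 mm.
- **Final pictures:** the cap sits level in the well with the gripper clear. The bottle, old filter and brush look undisturbed.

**One disagreement:** the vacuum's red rim fitted a circle of about 60–63 mm radius instead of 57 mm. I relied on the ring's bore instead, which fitted 41.8–41.9 mm in two views (42 mm given).

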